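Hold the stilt jar open by its thumb lever

ROBOT

A 6-joint arm with a two-finger parallel gripper is mounted at the origin on the work surface. World frame = base frame: x ahead of the robot, y to its left, z up, the work surface at z = 0. Lengths are in m, angles in degrees, forces in N, time in s.
With the tool pointing down it reaches from about 0.35 to 0.875 m from the base axis. Payload 4.2 kg.
Tool frame: the origin (TCP) lies between the finger pads; the fingertips stand 11 mm ahead of it and the grasp point (between the pads) lies 8 mm behind it; z points along the fingers, y is the direction in which the jaws open and shut (so a half turn about z gives the same grasp; the last joint's range is limited). The gripper opens to 87 mm and grips with 3 to 60 N. Pads are 19 mm wide; open, the fingers measure 117 mm over their backs; the gripper's body (75 mm by 190 mm) begins 51 mm behind the grasp point.
Start: joints at [88.041, 22.042, 0.453, 0, -68.411, -14.817], TCP at [0.18, 0.598, 0.234] pointing down, gripper open.
Joint ranges: [-179.83, 179.83], [-69.29, 118.12], [-61.27, 80.66], [-181.25, 117.63], [-171.15, -9.14], [-177.46, 177.46]. Speed limits (degrees/s): [159.86, 159.86, 180, 180, 180, 180].

INTERFACE

Orientations are given as a 3x3 rotation matrix whose columns are the frame's x, y, z axes.
In Python, from station import sense, capture, get_calibration, finish_job, search_frame, cut_out gives the robot as it stands.
- The arm moves only by the tool arm_command, never from a script. Its argument "rows" is a list of rows, each an object with "fingers": the opening in per cent of the stroke, from 0 (shut) to 100 (fully open); "travel": the shift along the tool's x, y, z in cm, a list of three; "roll": the turn about the tool's z in degrees. A call has 1 to 10 rows; each row is the pose to reach, as a shift and turn from the pose commanded when the call began, along the tool's axes at that moment; what a row does not reach only later rows make up. A row lasts 1/10 s, in which the tool goes at most 50 mm and 8.59 degrees, less where a joint would pass 70% of its speed; a pose out of reach is approached as far as the arm can. A call with a gripper value outside its range is refused whole. The fingers move at their own pace and stop on an object; the grip force is fixed at half the most. Time passes only in rows, so rows that repeat a pose let the fingers close. It gives the time, the measured TCP pose, the force and the opening at its end, in the units of the state.
- sense(): the state, without advancing time (a new reading comes with each control period).
- capture(name): name is "side" or "top"; returns (picture, depth): 400x640x3 uint8, red, green, blue; 400x640 float32, m along the optical axis (not along the pixel's ray), 0 where there is no reading.
- get_calibration(name): a dict with "fov_y" (degrees; the focal length in pixels is half the picture's height over the tangent of half this angle, whatever the lens; pixels are square), "cx", "cy" (the principal point, pixels), "distortion" ([k1, k2, p1, p2, k3] as OpenCV has them; the pictures are not rectified), "origin" and "attitude" of the camera in the world. Camera axes: x right, y down, z forward; pixel columns grow to the right and rows downward; lengths in m; the calibration is good to about 2 mm. A picture is of the moment at which its call begins. get_calibration takes no time and is no camera call.
- finish_job(): hands the job in, once; it reports no verdict.
Trained networks look in the newest picture that a camera, given by its name, has taken for a name from the list of things; names that differ only in an ending like _2 or _b are one class to them, and where a whole thing is asked for, a point or a joint stands for the part that bears it (a point fixed in the world has none). Each returns a list of dicts, best first, with "p" (0 to 1); they miss things now and then, are a little off and sometimes report something else, mostly with a low value. They report only what shows in the picture. A call takes as long as a camera call.
- search_frame(camera, label): "position" ([x, y, z] in m, in world coordinates, good to about 4 mm: the middle of the surface that is visible of it).
- cut_out(camera, label): "mask" (400x640 bool, what is visible of it).
The state is a dict: "time_s": time; "joints": joint angles; "joint_velocities": joint speeds; "effort": joint torques, N m; "tcp_pos": TCP position; "ee_rot": TCP orientation; "wrist_force": force on the tool from outside, world axes, zero at the start; "moment": the same for the moment, N m; "gripper_width": opening from 0.0 (shut) to 1.0 (fully open).
Only numpy, scipy, OpenCV 4.12 (cv2) and the standard library are available. Lean on these libraries where they do the work, as an engineer would, in place of code of your own. Each camera call takes 0.05 s, during which the arm holds its last target. There are 200 camera calls.

TASK

My hands are covered in slip and I need a stilt out of the stoneware jar: with your fingertips, slowly press its steel thumb lever down until the lid stands fully open, and finish while still holding it there. Press only on the lever, gently and without gripping it; do not touch the lid, let it fall shut, or shift or tip the jar. Leave the orange rib, banding wheel, pin tool and paddle where they are.

Things in the scene. Friction and masses are not known exactly. Their poses are not given: they have to be found in the camera images.
- jar: Loose grey-green stoneware jar of kiln stilts, about 2.2 kg, 130 mm across, foot 116 mm across, rim 152 mm high. Origin: centre of its underside, z up; +x points from its axis to the hinge and thumb lever. The level hinge pin, on the steel neck band, is parallel to y, 68 mm out from the jar's axis, 156 mm above the bench. Over about 20 N on the lever once on its stop can tip the jar.
- hinge (a joint): Angle of the rocker (lid and thumb lever are one rigid piece turning on the hinge pin): 0 = lid shut, 1.047 rad (60 degrees) = fully open, on its stop; grows as the lever goes down. Only the lid's weight shuts it, so it falls shut when let go. Moving or holding it takes about 3 to 10 N on the lever, briefly some 12 N as it starts or when pressed fast.
- thumb_lever: Steel lever on the hinge, pointing away from the jar: rises 32 degrees with the lid shut, slopes 28 degrees below level fully open. Pad 36 mm wide, 34 long, 4 thick. Origin: centre of the pad's upper face, 45 mm along the lever from the pin, 2 mm above the line from it (181 mm above the bench when shut); x outward along the lever (tip 19 mm further), z out of the upper face. Free space below.
- lid_plate: Stoneware lid 114 mm across, 10 mm thick, steel strap on top, about 0.34 kg, across the hinge from the lever. Origin on the hinge pin; -x runs from the pin across the lid, z out of its top. Shut: level, 152 to 165 mm above the bench. Open: leans 60 degrees up, away from the lever, far edge about 110 mm above the pin; keep the gripper's body on the lever's side of the pin.
- banding_wheel: Bystander: loose aluminium banding wheel, 180 mm across the head (which spins freely), 71 mm high. Origin at the centre of its underside.
- rib: Bystander: loose hard orange silicone rib, kidney shaped, about 110 x 55 x 7 mm, lying flat. Origin at its underside, mid-length; y along its length.
- pin_tool: Bystander: loose steel pin tool, handle 95 mm long and 9 mm thick with a 45 mm needle, lying flat. Origin under the middle of the handle; x points to the needle.
- paddle: Bystander: loose teak paddle, 325 mm long, blade 72 mm wide, 14 mm thick, lying flat. Origin at its underside near the blade's neck; x points to the blade's end.

How it is judged (in metres and radians):
At the end, for the whole second after the job is handed in: The fingers press on the thumb lever and hold the lid within about 7 degrees of its fully open stop (hinge over 0.92 rad of 1.047), at rest, nothing else touching the lid; the jar stands upright (within 0.1 rad) within 20 mm of where it was (value of joint hinge above 0.92 rad and velocity of joint hinge between -0.2 and 0.2 rad/s and contact force between the fingers and thumb_lever above 0.5 N and contact force between anything else and lid_plate below 0.5 N and angle between jar's own z axis and vertical below 0.1 rad and distance of jar from where it was at the start of the episode below 0.02 m); the arm keeps its last pose, push and grip.
It fails at once if the jar was shifted or lifted by more than 20 mm, or tipped by more than 0.12 rad (distance of jar from where it was at the start of the episode above 0.02 m or angle between jar's own z axis and vertical above 0.12 rad).
It fails at once if the lid itself was pushed or lifted (over 2 N) instead of the lever (contact force between any of the fingers, the arm and lid_plate above 2 N).
It fails at once if the lid was flung open or fell shut (opening over 7 rad/s or closing over 6 rad/s) (velocity of joint hinge above 7 rad/s or velocity of joint hinge below -6 rad/s).
It fails at once if the lever was struck or forced (over 90 N), or gripped between the fingers instead of pressed (contact force between the fingers and thumb_lever above 90 N or (contact force between the fingers and thumb_lever above 0.5 N and z of the grasp point in the frame of thumb_lever between -0.02 and 0.006 m and y of the grasp point in the frame of thumb_lever between -0.018 and 0.018 m and x of the grasp point in the frame of thumb_lever between -0.04 and 0.02 m)).
It fails at once if the banding wheel, rib, pin tool or paddle was moved by more than 15 mm (distance of any of banding_wheel, rib, pin_tool, paddle from where it was at the start of the episode above 0.015 m).
It also fails if it takes over 35 s, if anything falls off the work surface, if the arm or the gripper's body presses on something with over 40 N, if the wrist force passes 120 N, or if a joint passes its speed limit or range.

## Working session

There is one attempt and no reset: what is moved stays moved. The work goes in short steps, Python scripts to look and compute and a tool call to move; the robot and the scene stay as the last step left them, time stands still between calls to the robot, and variables do not carry over. Pictures are saved under pics/ and viewed, about 8 in all and at most 12, crops included, and the job is handed in when it is done.

Besides the shell and the picture viewer there is one more tool, called after "Request:" as name([rows], argument=value, ...), one row to a line, values as JSON. arm_command: Moves the arm, as the interface text tells. Its arguments: {"type":"object","properties":{"rows":{"type":"array","items":{"type":"object","properties":{"fingers":{"type":"number"},"travel":{"type":"array","items":{"type":"number"}},"roll":{"type":"number"}}}}},"required":["rows"]}

```bash
mkdir -p pics; cat > h.py <<'E'
import numpy as np, cv2
from station import *
def cal(n):
    c=get_calibration(n); f=200/np.tan(np.radians(c['fov_y']/2))
    return np.array([[f,0,c['cx']],[0,f,c['cy']],[0,0,1.]]),np.array(c['distortion'],float),np.array(c['origin']),np.array(c['attitude'])
def cloud(n,depth,mask):
    K,d,o,R=cal(n); v,u=np.nonzero(mask&(depth>0)); z=depth[v,u]
    p=cv2.undistortPoints(np.stack([u,v],1).astype(np.float64)[:,None],K,d)[:,0]
    return (np.c_[p,np.ones(len(p))]*z[:,None])@R.T+o
E
python3 - <<'E'
from h import *
for n in ['side','top']:
    im,d=capture(n); cv2.imwrite(f'pics/{n}0.png',im[...,::-1]); np.save(n+'_d.npy',d)
    print(n,cal(n)[2],cal(n)[3].round(2).tolist())
    for l in ['jar','thumb_lever','lid_plate','banding_wheel','rib','pin_tool','paddle']:
        print(l,[(np.round(r['position'],3).tolist(),round(r['p'],2)) for r in search_frame(n,l)[:2]])
s=sense();print(s['ee_rot'],s['tcp_pos'],s['time_s'],s['wrist_force'])
E
```

```text
side [0.32428719 0.64052886 0.75754657] [[-0.96, -0.21, 0.21], [-0.29, 0.64, -0.71], [0.02, -0.74, -0.68]]
jar [([0.564, 0.288, 0.158], 0.61)]
thumb_lever [([0.54, 0.176, 0.18], 0.61)]
lid_plate [([0.576, 0.277, 0.159], 0.6)]
banding_wheel [([0.569, -0.238, 0.072], 0.76)]
rib [([0.424, -0.138, 0.007], 0.58)]
pin_tool [([0.423, 0.158, 0.006], 0.7)]
paddle [([0.576, 0.274, 0.162], 0.73), ([0.425, -0.138, 0.008], 0.72)]
top [ 0.31034527 -0.04316285  1.2468269 ] [[-0.01, -0.98, 0.19], [-1.0, 0.01, 0.01], [-0.01, -0.19, -0.98]]
jar [([0.568, 0.251, 0.164], 0.95)]
thumb_lever [([0.539, 0.181, 0.182], 0.57)]
lid_plate [([0.587, 0.268, 0.162], 0.78)]
banding_wheel [([0.566, -0.259, 0.076], 0.57)]
rib [([0.423, -0.141, 0.006], 0.6)]
pin_tool [([0.418, 0.156, 0.011], 0.59)]
paddle [([0.643, -0.008, 0.016], 0.87)]
[[ 9.57445155e-01 -2.88615270e-01 -2.12919518e-05]
 [-2.88615269e-01 -9.57445155e-01  3.02084940e-05]
 [-2.91045087e-05 -2.27777939e-05 -9.99999999e-01]] [0.18035676 0.598393   0.23354754] 0.8 [ 0.06266165  0.38467081 -0.01711743]
```

View pics/side0.png

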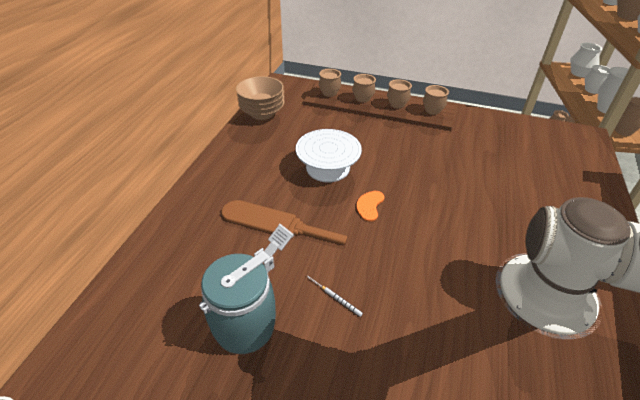

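View pics/top0.png

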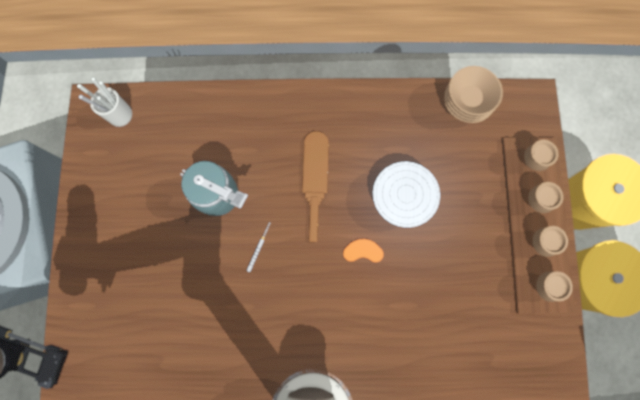

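```bash
python3 - <<'E'
from h import *
for n in ['side','top']:
    d=np.load(n+'_d.npy')
    P={}
    for l in ['jar','thumb_lever','lid_plate']:
        r=cut_out(n,l)
        for q in r[:1]:
            p=cloud(n,d,q['mask']);P[l]=p; m=np.median(p,0)
            print(n,l,round(q['p'],2),len(p),m.round(3),p.min(0).round(3),p.max(0).round(3))
            if l=='thumb_lever':
                p=p[(p[:,2]>.155)]; c=p-np.median(p,0); k=np.linalg.norm(c,axis=1)<.03
                u,s,vt=np.linalg.svd(c[k]-c[k].mean(0),full_matrices=False);print('normal',vt[2],s, 'mean',p[k].mean(0))
            if l=='lid_plate':
                k=(p[:,2]>.152)&(p[:,2]<.175); q2=p[k][:,:2].astype(np.float32); print('circ',cv2.minEnclosingCircle(q2))
E
```

```text
side jar 0.87 6784 [0.564 0.292 0.157] [ 0.515  0.015 -0.002] [0.727 0.335 0.194]
side thumb_lever 0.58 423 [0.542 0.18  0.18 ] [0.519 0.064 0.001] [0.599 0.208 0.194]
normal [0.24434819 0.47630263 0.84464772] [0.29490119 0.18338536 0.02262657] mean [0.54081886 0.17992612 0.17968277]
side lid_plate 0.61 2977 [0.582 0.275 0.162] [ 0.53   0.101 -0.001] [0.719 0.326 0.168]
circ ((0.5817108750343323, 0.26424455642700195), 0.06359070539474487)
top jar 0.68 2503 [0.571 0.251 0.16 ] [ 0.517  0.152 -0.005] [0.696 0.379 0.193]
top thumb_lever 0.76 216 [0.544 0.179 0.179] [ 0.517  0.156 -0.004] [0.582 0.221 0.193]
normal [-0.22645235 -0.46708547 -0.85472247] [0.19746379 0.12660692 0.01811562] mean [0.53999131 0.17690448 0.18029619]
top lid_plate 0.81 1561 [0.586 0.266 0.161] [ 0.532  0.206 -0.003] [0.692 0.378 0.168]
circ ((0.5844854712486267, 0.26351505517959595), 0.06223024055361748)
```

The side picture shows the jar at about (240,300) with its lever pad at (282,237). The top picture has the pad at (238,199), and both views agree:

- **Pad centre:** about (0.540, 0.178, 0.180), pointing outward along (-0.45, -0.89) and tilted 32°, as the text says.
- **Pin:** about (0.557, 0.211).

I'll go above the pad with the fingers shut and the jaw axis parallel to the pin.

Request:
arm_command([
  {"fingers":0,"travel":[0,0,-3],"roll":0},
  {"fingers":0,"travel":[2,1,-5],"roll":5},
  {"fingers":0,"travel":[4.5,3,-6],"roll":10},
  {"fingers":0,"travel":[7.5,5,-6],"roll":16},
  {"fingers":0,"travel":[10.5,7,-6],"roll":22},
  {"fingers":0,"travel":[13.5,9,-6],"roll":28},
  {"fingers":0,"travel":[16.5,11,-6],"roll":34},
  {"fingers":0,"travel":[19.5,12.5,-6],"roll":40},
  {"fingers":0,"travel":[22,14,-6],"roll":46},
  {"fingers":0,"travel":[23.3,15,-6],"roll":50},
])

```text
time_s: 2.1
tcp_pos: [0.3613, 0.3859, 0.2938]
ee_rot: [[0.389, -0.921, 0.0], [-0.921, -0.389, 0.0], [-0.0, -0.0, -1.0]]
wrist_force: [-0.7, -1.1, 0.1]
gripper_width: 0.174
```

```bash
cat > go.py <<'E'
import sys; from h import *
s=sense(); R=np.array(s['ee_rot']); t=np.array([float(a) for a in sys.argv[1:4]])
print(s['time_s'],np.round(s['tcp_pos'],4),np.round(s['wrist_force'],2),s['gripper_width'])
print('travel cm',(R.T@(t-s['tcp_pos'])*100).round(2),'roll',np.degrees(np.arctan2(R[1,0],R[0,0]))+116.9, 'joints',np.round(s['joints'],1))
pin=np.array([.557,.211]);o=np.array([-.453,-.8915]);e=np.array(s['tcp_pos'])[:2]-pin
print('r out mm',e@o*1e3,'lateral',(e@[-o[1],o[0]])*1e3)
E
python3 go.py .540 .177 .260
```

```text
2.1 [0.3613 0.3859 0.2938] [-0.73 -1.09  0.06] 0.17419266725129998
travel cm [26.2  -8.32  3.38] roll 49.822848973348 joints [ 64.5  10.4  -7.2   0.  -72.5 -41.6]
r out mm -67.31925483234114 lateral -253.66457532803287
```

Request:
arm_command([
  {"fingers":0,"travel":[2,-0.6,0],"roll":5},
  {"fingers":0,"travel":[5,-1.6,0],"roll":10},
  {"fingers":0,"travel":[8.5,-2.7,0],"roll":16},
  {"fingers":0,"travel":[12,-3.8,0],"roll":22},
  {"fingers":0,"travel":[15.5,-4.9,0],"roll":28},
  {"fingers":0,"travel":[19,-6,0],"roll":34},
  {"fingers":0,"travel":[22,-7,0],"roll":40},
  {"fingers":0,"travel":[24.5,-7.8,0],"roll":45},
  {"fingers":0,"travel":[26.2,-8.3,1],"roll":50},
  {"fingers":0,"travel":[26.2,-8.3,3],"roll":50},
])

```text
time_s: 3.1
tcp_pos: [0.5418, 0.1782, 0.2647]
ee_rot: [[-0.454, -0.891, 0.004], [-0.891, 0.454, 0.001], [-0.003, -0.003, -1.0]]
wrist_force: [-1.0, 0.0, -1.4]
gripper_width: -0.002
```

```bash
python3 go.py .540 .177 .215; python3 - <<'E'
from h import *
im,d=capture('side'); cv2.imwrite('pics/side1.png',cv2.resize(im[150:350,180:380,::-1],None,fx=3,fy=3)[:600])
for n in ['side','top']:
    if n=='top': im,d=capture(n)
    r=cut_out(n,'thumb_lever')
    if r:
        p=cloud(n,d,r[0]['mask']);p=p[(p[:,2]>.155)&(p[:,2]<.2)];print(n,r[0]['p'],len(p),np.median(p,0))
K,dd,o,R=cal('side')
tcp=np.array(sense()['tcp_pos']);tip=tcp-[0,0,.011]
for q in [tip,[.54,.178,.18],[.557,.211,.156]]:
    uv=cv2.projectPoints((R.T@(np.array(q)-o))[None],np.zeros(3),np.zeros(3),K,dd)[0].ravel();print(uv,(uv-[180,150])*3)
E
```

```text
3.1 [0.5418 0.1782 0.2647] [-0.99  0.02 -1.37] -0.001582390874622776
travel cm [0.2  0.12 4.97] roll -0.11547611859160156 joints [ 34.5  15.4  -4.7   0.1 -69.6 -61.5]
r out mm 36.15173240306069 lateral 1.344616019597123
side 0.84 466 [0.54167362 0.1788506  0.18033222]
top 0.72 141 [0.53695609 0.17067978 0.18493848]
[275.9165166  210.37236112] [287.74954979 181.11708336]
[278.44796533 238.27201778] [295.34389598 264.81605335]
[263.65446879 258.02646805] [250.96340637 324.07940415]
```

View pics/side1.png

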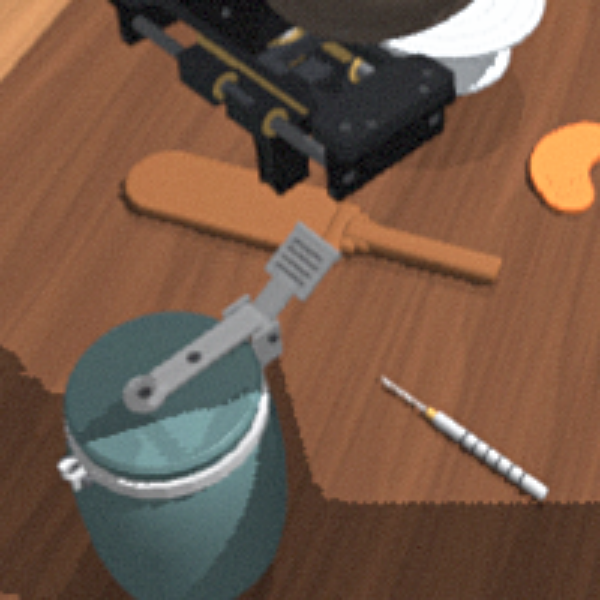

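In the crop the pad centre is near (304,262) and the tips' gap near (312,175). Both lie a little right of where they should project, (295,265) and (288,181). I'll measure the pad edges and finger surfaces from the depth before going down.

```bash
python3 - <<'E'
from h import *
im,d=capture('side'); im0=im
r=cut_out('side','thumb_lever')
p=cloud('side',d,np.ones(d.shape,bool))
pin=np.array([.557,.211]);o=np.array([-.453,-.8915]);l=np.array([.8915,-.453])
X=np.c_[(p[:,:2]-pin)@o,(p[:,:2]-pin)@l,p[:,2]]*1000
k=(abs(X[:,1])<30)&(X[:,0]>-5)&(X[:,0]<70)&(X[:,2]>150)&(X[:,2]<205); L=X[k]
for a in range(-5,65,5):
    q=L[(L[:,0]>=a)&(L[:,0]<a+5)]
    if len(q):print(a,len(q),q[:,1].min().round(1),q[:,1].max().round(1),np.median(q[:,2]).round(1))
print('strap/pin'); 
k=(abs(X[:,1])<110)&(X[:,0]>-60)&(X[:,0]<110)&(X[:,2]>235)&(X[:,2]<300); F=X[k]
for z in range(235,300,6):
    q=F[(F[:,2]>=z)&(F[:,2]<z+6)]
    if len(q):print(z,len(q),'out',np.percentile(q[:,0],[0,50,100]).round(1),'lat',np.percentile(q[:,1],[0,10,50,90,100]).round(1))
s=sense();print(s['tcp_pos'],s['wrist_force'],s['time_s'])
cv2.imwrite('pics/side2.png',cv2.resize(im[140:270,220:360,::-1],None,fx=4.5,fy=4.5,interpolation=cv2.INTER_NEAREST))
E
```

```text
-5 53 -16.1 13.5 164.0
0 50 -18.1 15.1 164.5
5 43 -16.8 14.2 163.1
10 30 -7.9 13.5 165.8
15 29 -8.9 8.0 169.0
20 31 -8.6 8.1 171.7
25 59 -18.6 18.0 175.4
30 54 -18.2 16.3 178.5
35 55 -17.2 18.1 181.5
40 58 -17.7 18.5 184.5
45 56 -17.9 16.0 187.7
50 57 -18.9 18.2 190.7
55 18 -17.7 15.5 190.9
strap/pin
253 32 out [22.8 27.2 46.5] lat [-10.2  -9.8  -8.7   5.1   7.3]
259 42 out [23.6 31.2 46. ] lat [-10.6 -10.4  -8.7   4.3   7.1]
265 45 out [23.2 27.5 45.5] lat [-10.8 -10.3  -9.1   5.3   8.8]
271 37 out [22.5 25.7 43.3] lat [-11.1 -10.2  -8.5   6.7   9. ]
277 38 out [23.5 25.9 40. ] lat [-11.8 -11.2  -5.4   6.1  11. ]
283 25 out [23.  25.4 35.3] lat [-13.  -12.6 -11.4   4.2   9.8]
289 21 out [23.1 25.2 45.8] lat [-14.3 -13.6 -12.2  -6.4  -2. ]
295 17 out [23.5 27.4 45.3] lat [-15.6 -15.4 -13.9  -9.6  -7. ]
[0.54009805 0.17999063 0.2647692 ] [-1.08298314  0.85728838  0.84454608] 3.4
```

View pics/side2.png

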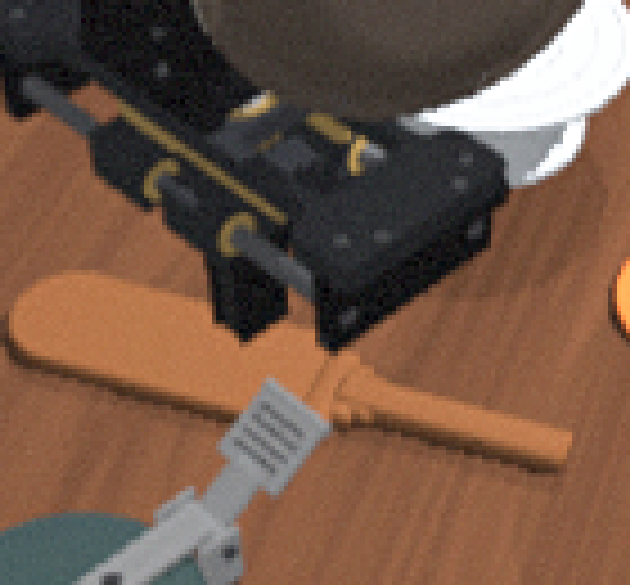

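The fingers are the dark post at (245,300), and the block to its right is the gripper body. In depth they sit laterally centred on the pad (lateral -10 to +9 mm, pad -18 to +18 mm) and 35 mm out from the pin. I'll shift 3 mm outward and go down.

Request:
arm_command([
  {"fingers":0,"travel":[0.3,0,1.5],"roll":0},
  {"fingers":0,"travel":[0.3,0,3],"roll":0},
  {"fingers":0,"travel":[0.3,0,4.2],"roll":0},
  {"fingers":0,"travel":[0.3,0,5],"roll":0},
  {"fingers":0,"travel":[0.3,0,5.4],"roll":0},
  {"fingers":0,"travel":[0.3,0,5.4],"roll":0},
])

```text
time_s: 4.0
tcp_pos: [0.5384, 0.1769, 0.2093]
ee_rot: [[-0.45, -0.893, -0.0], [-0.893, 0.45, -0.0], [0.001, 0.0, -1.0]]
wrist_force: [-0.2, -0.6, 0.9]
gripper_width: 0.009
```

```bash
python3 go.py .540 .177 .152
```

```text
4.0 [0.5384 0.1769 0.2093] [-0.21 -0.64  0.85] 0.009231623783946624
travel cm [-0.09 -0.14  5.73] roll 0.13979212692532883 joints [ 34.6  17.5 -10.    0.  -62.5 -61.3]
r out mm 38.85623194679677 lateral -1.162003365150997
```

Request:
arm_command([
  {"fingers":0,"travel":[0,0,0.3],"roll":0},
  {"fingers":0,"travel":[0,0,0.6],"roll":0},
  {"fingers":0,"travel":[0,0,0.8],"roll":0},
  {"fingers":0,"travel":[0,0,1.0],"roll":0},
  {"fingers":0,"travel":[0,0,1.2],"roll":0},
  {"fingers":0,"travel":[0,0,1.4],"roll":0},
  {"fingers":0,"travel":[0,0,1.6],"roll":0},
  {"fingers":0,"travel":[0,0,1.8],"roll":0},
])

```text
time_s: 4.8
tcp_pos: [0.5396, 0.1771, 0.1934]
ee_rot: [[-0.45, -0.893, 0.004], [-0.893, 0.45, 0.001], [-0.002, -0.003, -1.0]]
wrist_force: [-0.7, -0.5, 6.9]
gripper_width: 0.008
```

Request:
arm_command([
  {"fingers":0,"travel":[0,0,0.2],"roll":0},
  {"fingers":0,"travel":[0,0,0.4],"roll":0},
  {"fingers":0,"travel":[0,0,0.6],"roll":0},
  {"fingers":0,"travel":[0,0,0.8],"roll":0},
  {"fingers":0,"travel":[0,0,1.0],"roll":0},
  {"fingers":0,"travel":[0,0,1.2],"roll":0},
  {"fingers":0,"travel":[0,0,1.4],"roll":0},
  {"fingers":0,"travel":[0.1,0,1.6],"roll":0},
  {"fingers":0,"travel":[0.2,0,1.8],"roll":0},
])

```text
time_s: 5.7
tcp_pos: [0.5386, 0.1751, 0.1751]
ee_rot: [[-0.45, -0.893, 0.003], [-0.893, 0.45, 0.001], [-0.002, -0.003, -1.0]]
wrist_force: [-1.8, 0.6, 5.6]
gripper_width: 0.005
```

```bash
python3 go.py .540 .177 .152
```

```text
5.7 [0.5386 0.1751 0.1751] [-1.77  0.63  5.61] 0.004546491622213444
travel cm [-0.23 -0.03  2.31] roll 0.15649038882591526 joints [ 34.4  19.1 -13.    0.1 -57.7 -61.2]
r out mm 40.355390578887686 lateral -0.151213243985619
```

Request:
arm_command([
  {"fingers":0,"travel":[0.05,0,0.2],"roll":0},
  {"fingers":0,"travel":[0.1,0,0.4],"roll":0},
  {"fingers":0,"travel":[0.15,0,0.6],"roll":0},
  {"fingers":0,"travel":[0.2,0,0.8],"roll":0},
  {"fingers":0,"travel":[0.2,0,1.0],"roll":0},
  {"fingers":0,"travel":[0.2,0,1.2],"roll":0},
  {"fingers":0,"travel":[0.2,0,1.4],"roll":0},
  {"fingers":0,"travel":[0.2,0,1.6],"roll":0},
  {"fingers":0,"travel":[0.2,0,1.7],"roll":0},
])

```text
time_s: 6.6
tcp_pos: [0.5387, 0.175, 0.1588]
ee_rot: [[-0.449, -0.893, 0.006], [-0.893, 0.449, 0.004], [-0.006, -0.004, -1.0]]
wrist_force: [-0.2, 3.3, 6.4]
gripper_width: 0.003
```

```bash
python3 go.py .540 .177 .152; cat > lid.py <<'E'
import sys; from h import *
pin=np.array([.557,.211]);o=np.array([-.453,-.8915]);l=np.array([.8915,-.453])
im,d=capture('side'); cv2.imwrite('pics/'+sys.argv[1],cv2.resize(im[130:330,180:380,::-1],None,fx=3,fy=3))
for n in ['side','top']:
    if n=='top': im,d=capture(n)
    r=cut_out(n,'lid_plate')
    if not r: continue
    p=cloud(n,d,r[0]['mask'])
    X=np.c_[(p[:,:2]-pin)@o,(p[:,:2]-pin)@l,p[:,2]-.156]*1000
    X=X[(abs(X[:,1])<60)&(X[:,0]>-120)&(X[:,0]<5)&(X[:,2]>12)&(X[:,2]<130)]
    if len(X)<50: print(n,'few',len(X)); continue
    # robust plane through lid: regress in the (out,z) section
    v=cv2.fitLine(X[:,[0,2]].astype(np.float32),cv2.DIST_HUBER,0,.01,.01).ravel()
    print(n,r[0]['p'],len(X),'angle',np.degrees(np.arctan2(abs(v[1]),abs(v[0]))),'top',np.percentile(X[:,2],99),'jar', X.mean(0).round(0))
E
python3 lid.py side3.png
```

```text
6.6 [0.5387 0.175  0.1588] [-0.19  3.26  6.39] 0.002997374004936601
travel cm [-0.24 -0.02  0.68] roll 0.19174063969121846 joints [ 34.4  19.9 -14.3   0.  -55.3 -61.1]
r out mm 40.4198822882417 lateral 0.026566609095170748
side 0.55 1169 angle 49.534607 top 99.91509880714526 jar [-48. -12.  71.]
top 0.57 72 angle 53.8962 top 51.0092230549099 jar [-21. -39.  38.]
```

View pics/side3.png

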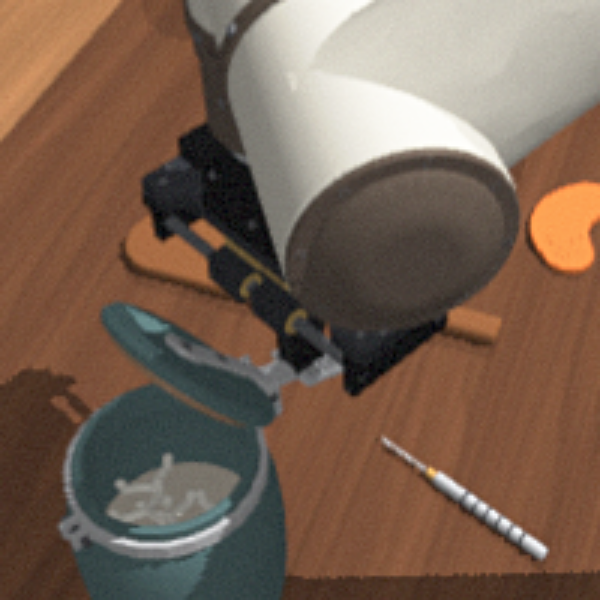

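The lid is about 50° open by depth. It has clear space to the gripper body, and the jar stands where it was. About 5–6 mm of press remains, which I'll do in fine steps.

Request:
arm_command([
  {"fingers":0,"travel":[0,0,0.1],"roll":0},
  {"fingers":0,"travel":[0,0,0.2],"roll":0},
  {"fingers":0,"travel":[0,0,0.3],"roll":0},
  {"fingers":0,"travel":[0,0,0.4],"roll":0},
  {"fingers":0,"travel":[0,0,0.4],"roll":0},
])

```text
time_s: 7.3
tcp_pos: [0.5381, 0.174, 0.1542]
ee_rot: [[-0.45, -0.893, 0.004], [-0.893, 0.45, 0.002], [-0.003, -0.003, -1.0]]
wrist_force: [0.4, -0.1, 5.2]
gripper_width: 0.006
```

```bash
python3 go.py .540 .177 .152; python3 lid.py side4.png
```

```text
7.3 [0.5381 0.174  0.1542] [ 0.37 -0.15  5.16] 0.005555584801465345
travel cm [-0.35 -0.04  0.22] roll 0.1762559395863974 joints [ 34.4  20.2 -14.7   0.1 -54.9 -61.1]
r out mm 41.50253194040428 lateral -0.10824393336630929
side 0.92 823 angle 55.42738 top 109.02097074772085 jar [-44. -18.  82.]
top few 46
```

Request:
arm_command([
  {"fingers":0,"travel":[0,0,0.05],"roll":0},
  {"fingers":0,"travel":[0,0,0.1],"roll":0},
  {"fingers":0,"travel":[0,0,0.1],"roll":0},
])

```text
time_s: 7.8
tcp_pos: [0.5381, 0.1739, 0.1539]
ee_rot: [[-0.45, -0.893, 0.005], [-0.893, 0.45, 0.002], [-0.003, -0.003, -1.0]]
wrist_force: [-0.4, 0.6, 8.9]
gripper_width: 0.003
```

Request:
arm_command([
  {"fingers":0,"travel":[0,0,0.05],"roll":0},
  {"fingers":0,"travel":[0,0,0.05],"roll":0},
  {"fingers":0,"travel":[0,0,0.05],"roll":0},
])

```text
time_s: 8.1
tcp_pos: [0.5381, 0.1739, 0.1538]
ee_rot: [[-0.45, -0.893, 0.005], [-0.893, 0.45, 0.002], [-0.004, -0.004, -1.0]]
wrist_force: [-1.5, -0.1, 11.9]
gripper_width: 0.006
```

```bash
python3 go.py .540 .177 .152; python3 lid.py side5.png
```

```text
8.1 [0.5381 0.1739 0.1538] [-1.49 -0.09 11.9 ] 0.006079322179277542
travel cm [-0.36 -0.03  0.18] roll 0.18786150911147104 joints [ 34.4  20.2 -14.8   0.1 -54.8 -61.1]
r out mm 41.60082881185828 lateral -0.03229605608312154
side 0.62 799 angle 55.504913 top 108.59266204379351 jar [-44. -18.  83.]
top 0.63 50 angle 60.94371 top 53.63657815008191 jar [-16. -39.  42.]
```

View pics/side5.png

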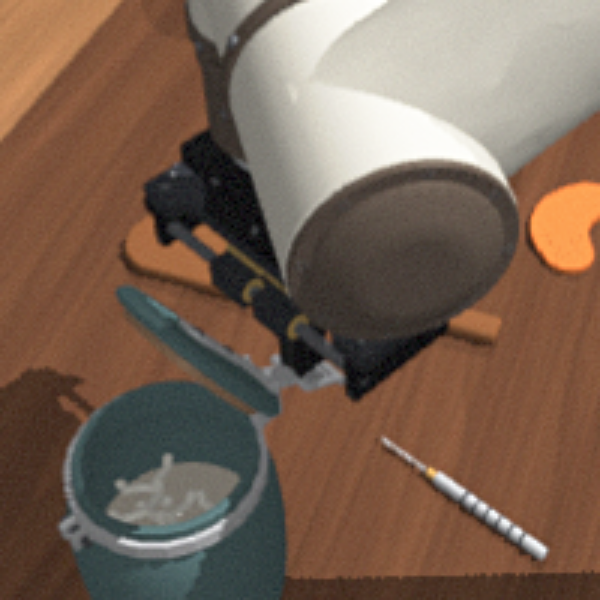

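The TCP has stopped descending while the force climbs, and the lid's far edge is 109 mm above the pin (the text says 110), so the lever is on its stop. I'll ease off slightly so the press is gentle.

Request:
arm_command([
  {"fingers":0,"travel":[0,0,-0.05],"roll":0},
  {"fingers":0,"travel":[0,0,-0.05],"roll":0},
  {"fingers":0,"travel":[0,0,-0.05],"roll":0},
  {"fingers":0,"travel":[0,0,-0.05],"roll":0},
  {"fingers":0,"travel":[0,0,-0.05],"roll":0},
])

```text
time_s: 8.8
tcp_pos: [0.5381, 0.1739, 0.1539]
ee_rot: [[-0.45, -0.893, 0.005], [-0.893, 0.45, 0.002], [-0.004, -0.003, -1.0]]
wrist_force: [-1.0, 0.9, 8.3]
gripper_width: 0.005
```

```bash
python3 go.py .540 .177 .152; python3 lid.py side6.png; python3 - <<'E'
from station import *
import numpy as np
print(search_frame('side','rib')[:1],search_frame('side','pin_tool')[:1])
print(sense()['wrist_force'],sense()['tcp_pos'])
finish_job()
E
```

```text
8.8 [0.5381 0.1739 0.1539] [-1.02  0.91  8.28] 0.004838194543337125
travel cm [-0.36 -0.03  0.19] roll 0.17836274449567213 joints [ 34.4  20.2 -14.7   0.1 -54.8 -61.1]
r out mm 41.60023990400844 lateral -0.036683299777895986
side 0.81 758 angle 55.352432 top 109.14855919235818 jar [-45. -19.  84.]
top 0.54 74 angle 62.280087 top 55.71322861481235 jar [-16. -39.  43.]
[{'position': [0.4305, -0.1386, 0.0085], 'p': 0.77}] [{'position': [0.4231, 0.1584, 0.0101], 'p': 0.81}]
[-0.99609416  0.4765882  10.04664012] [0.53811984 0.17393661 0.15388686]
the job is handed in; nothing more can be done
```

I pressed the thumb lever slowly down with closed fingertips until the lid reached its open stop. I eased off slightly and handed the job in still holding it, at about 9 s of the 35 s allowed; `finish_job` gives no verdict.

- **On the stop:** the fingers stopped descending while the force climbed to about 12 N. After easing off it read 8–10 N, under the roughly 20 N that can tip the jar. The lid's far edge measured 109 mm above the pin, against the 110 mm you gave for fully open.
- **Lid angle:** the two cameras disagreed. The side view gave 55° and the top view 62° from only a few points; both are above the 52.7° needed.
- **Jar and bystanders:** the last pictures viewed show the jar upright and nothing but the fingers near the lever. The pin tool measured unmoved. The rib read 6 mm off its first measurement, but the arm never went near it. I only checked the paddle by eye and did not re-measure the banding wheel, which was out of the later pictures.

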